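# Switch on the breakfast drinks station with its service key

## Task

Switch on the breakfast drinks station: take the flat-handled service key from its wooden block, push it fully home into the keyway of the key switch, then turn it clockwise to on and let go, leaving the key standing in the switch. Leave the round-handled key in its block.

Things in the scene. Friction and masses are not known exactly. Their poses are not given: they have to be found in the camera images.
- flat_key (a point): Key to use, 82 mm tall, upright in a wooden block 66 x 50 x 32 mm high. Point: centre of its black flat handle, 40 wide (x), 12 thick (y, grip across it), 40 high (z, up). Below: 12 mm round neck; 34 mm steel shoulder whose underside, 34 mm below the point, rests on the block; then, 28 mm long, a blade 30 (x) by 6 mm (y), slimmer at the tip. Lift over 28 mm to free it. Same after half a turn.
- round_key (a point): Another key, not to be used: same height, colours and kind of block, but its handle is a round black cylinder 28 mm across, 40 mm high, and its shank a round 14 mm pin that does not fit the switch. Point: the centre of its handle, 34 mm above its block's top.
- keyway (a point): Centre of the keyway's mouth, in the top of an aluminium barrel 58 (x) by 36 mm (y), 72 mm above the counter, on a steel box 130 x 150 x 36 mm high. Slot 34 long (x) by 10 mm wide (y), 30 mm deep, plus a 6 mm bevel all round. z up; x lies along the slot and turns with the barrel; same after half a turn. Key home: shoulder on the barrel's top, handle centre 34 mm straight above this point.
- barrel (a joint): Turn of the switch barrel in rad, growing clockwise seen from above: 0 is off, 1.05 (60 degrees) is on, with a hard stop at each end. It starts within 0.12 of off and stays where it is left (friction 0.06 N m). The key has about 8 degrees of play in the slot, so turn it a little further than the barrel must go.
Not all that is in view belongs to the job. What is shaped like the part that bears flat_key but green is not meant.

How it is judged:
By the outcome, as a careful person would: the job done as asked, in the order asked, and still so for the second after the job is handed in, with the robot touching nothing.
It also fails if it takes over 48 s, if anything falls off the work surface, if the arm or the gripper's body presses on something with over 40 N, if the wrist force passes 120 N, or if a joint passes its speed limit or range.

## Robot

A 6-joint arm with a two-finger parallel gripper is mounted at the origin on the work surface. World frame = base frame: x ahead of the robot, y to its left, z up, the work surface at z = 0. Lengths are in m, angles in rad, forces in N, time in s.
With the tool pointing down it reaches from about 0.325 to 1 m from the base axis. Payload 5.1 kg.
Tool frame: the origin (TCP) lies on the centre line of the jaws, within the pads' length; the fingertips stand 8 mm ahead of it and the grasp point (between the pads) lies 11 mm behind it; y points along the fingers, z is the direction in which the jaws open and shut, and the axes are right-handed (so a half turn about y gives the same grasp; the last joint's range is limited). The gripper opens to 85 mm and grips with 20 to 120 N. Pads are 22 mm wide; open, the fingers measure 114 mm over their backs; the gripper's body (76 mm by 85 mm) begins 54 mm behind the grasp point. The pads swing forward as they close: fully open they stand 13 mm farther back than shut.
Start: joints at [-1.288, 0.124, 1.65, -0, 1.367, -0.083], TCP at [0.232, -0.607, 0.239] pointing down, gripper open.
Joint ranges: [-2.61, 2.61], [-1.02, 2.33], [0.03, 2.71], [-1.35, 4.49], [0.32, 2.68], [-2.91, 2.91]. Speed limits (rad/s): [2.57, 2.57, 3.14, 3.14, 3.14, 3.14].

## Interface

Orientations are given as [roll, pitch, yaw] about the fixed x, y, z axes, in that order (R = Rz(yaw) Ry(pitch) Rx(roll)).
In Python, from rig import arm gives the robot as it stands.
- The arm moves only by the tool send_rows, never from a script. Its argument "increments" is a list of rows, each a list of 3 entries, a list of its own where there are three numbers: the shift along the tool's x, y, z as a fraction of full scale, then the turn, a rotation vector about the tool's x, y, z as a fraction of full scale, then the finger opening in mm, from 0 to 85.4. A call has 1 to 12 rows; each row shifts and turns the commanded pose from where the row before left it, along the tool's axes as they then stand; what a row does not reach is not made up. Full scale, the value 1, is 600 mm for a shift and 30 degrees for a turn. A row lasts 1/12 s, in which the tool goes at most 41.7 mm and 7.16 degrees, less where a joint would pass 70% of its speed; a pose out of reach is approached as far as the arm can. A call with a number of a shift or a turn outside -1 to 1 is refused whole. A call with a gripper value outside its range is refused whole. The fingers move at their own pace and stop on an object; "grip_force" is the grip in N (left out, the last holds). Time passes only in rows, so rows that do not move let the fingers close. It gives the time, the measured TCP pose, the force and the opening at its end, in the units of the state.
- arm.state(): the state, without advancing time (a new reading comes with each control period).
- arm.grab_frame(name): name is "scene" or "side" or "wrist"; returns a dict with "frame" (384x512x3 uint8, red, green, blue), "fx", "fy", "cx", "cy" (pixels), "position" and "attitude" of the camera in the world; the wrist camera has in their place "mount" (4x4, takes a point from camera to tool coordinates, whose origin is the TCP and whose axes are the tool frame's). Camera axes: x right, y up, looking along -z (the intrinsics and any distortion apply to the point x, -y, -z); pixel columns grow to the right and rows downward; lengths in m; the calibration is good to about 2 mm. The wrist camera is an equidistant fisheye: a pixel r from the principal point sees the ray r / f radians off the axis. A picture is of the moment at which its call begins: read the wrist's pose just before it. There is no depth.
- arm.close_job(): hands the job in, once; it reports no verdict.
The state is a dict: "time": time; "qpos": joint angles; "dq": joint speeds; "effort": joint torques, N m; "tool_pos": TCP position; "eef_rot": TCP orientation; "contact_force": force on the tool from outside, world axes, zero at the start; "torque": the same for the moment, N m; "opening": finger opening in m.
Only numpy, scipy, OpenCV 4.12 (cv2) and the standard library are available. Lean on these libraries where they do the work, as an engineer would, in place of code of your own. Each camera call takes 0.05 s, during which the arm holds its last target.

## Working session

There is one attempt and no reset: what is moved stays moved. The work goes in short steps, Python scripts to look and compute and a tool call to move; the robot and the scene stay as the last step left them, time stands still between calls to the robot, and variables do not carry over. Pictures are saved under pics/ and viewed, and the job is handed in when it is done.

Besides the shell and the picture viewer there is one more tool, called after "Request:" as a command line: name --argument value ..., lists and objects as JSON in quotes. send_rows: Moves the arm, as the interface text tells. Its arguments: {"type":"object","properties":{"increments":{"type":"array"},"grip_force":{"type":"number"}},"required":["increments"]}

```bash
mkdir -p pics; ls
cat > h.py <<'E'
import numpy as np, cv2
from scipy.spatial.transform import Rotation as R
from rig import arm
def save(n,img): cv2.imwrite('pics/'+n+'.png',cv2.cvtColor(img,cv2.COLOR_RGB2BGR))
E
python3 - <<'E'
from h import *
print(arm.state())
for n in ("scene","side","wrist"):
    f=arm.grab_frame(n); save(n+'0',f['frame'])
    print(n,{k:v for k,v in f.items() if k!='frame'})
E
```

```text
pics
{'time': 0.0, 'qpos': array([-1.28759106e+00,  1.24526278e-01,  1.65170017e+00, -5.65158558e-06,
        1.36748335e+00, -8.26187789e-02]), 'dq': array([ 0.0008852 , -0.00132994,  0.00135269, -0.00070503, -0.00134752,
        0.00069192]), 'effort': array([-4.17277415e-04, -4.23617756e+01, -3.65452302e+01, -1.51456379e-04,
        6.86760890e-03,  2.75494955e-06]), 'tool_pos': array([ 0.23230886, -0.6064253 ,  0.23802382]), 'eef_rot': array([-1.57290670e+00,  1.69202791e-04, -2.77576764e+00]), 'contact_force': array([-0.49847662, -0.59252788, -0.26285902]), 'torque': array([-0.0072899 ,  0.00143983,  0.00413025]), 'opening': 0.08554025938982844}
scene {'fx': 371.5351829194591, 'fy': 371.5351829194591, 'cx': 254.4911037129257, 'cy': 187.7398636694315, 'position': array([0.95365966, 0.22757987, 0.62335556]), 'attitude': array([ 0.76174544, -0.01638666,  2.00134572])}
side {'fx': 407.749231240918, 'fy': 407.749231240918, 'cx': 251.90786213797313, 'cy': 191.92746847832348, 'position': array([0.35458327, 0.77077198, 0.52468931]), 'attitude': array([ 1.05175878e+00, -1.33624496e-03, -3.00297631e+00])}
wrist {'fx': 297.3186396354542, 'fy': 297.3186396354542, 'cx': 260.45018566905026, 'cy': 196.57580052832827, 'mount': array([[-6.94773523e-04, -9.61310862e-01, -2.75464961e-01,
        -7.00907236e-02],
       [-2.72786710e-04,  2.75465199e-01, -9.61311006e-01,
        -1.33943827e-01],
       [ 9.99999721e-01, -5.92750254e-04, -4.53618754e-04,
        -3.18101448e-04],
       [ 0.00000000e+00,  0.00000000e+00,  0.00000000e+00,
         1.00000000e+00]])}
```

View pics/scene0.png

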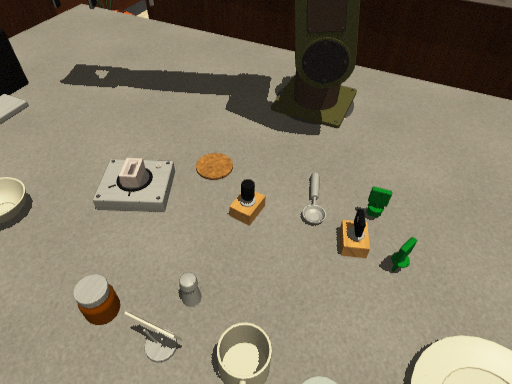

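View pics/side0.png

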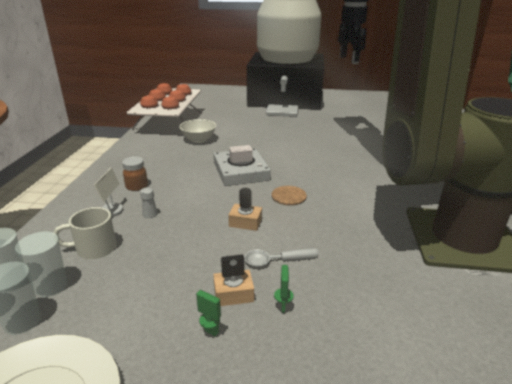

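View pics/wrist0.png

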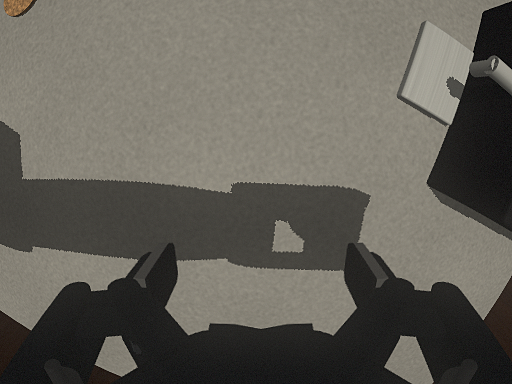

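Scene view: the flat key candidate is at (360,222) in the block at (355,240), and the round key is at (247,190). Green decoys are at (378,200) and (404,252), and the switch is at (133,178). I'll enlarge crops to confirm.

Run:
```python
import cv2,numpy as np
s=cv2.imread('pics/scene0.png'); d=cv2.imread('pics/side0.png')
def crop(i,x,y,w,h,k): return cv2.resize(i[y:y+h,x:x+w],(w*k,h*k),interpolation=cv2.INTER_CUBIC)
cv2.imwrite('pics/c1.png',np.vstack([np.hstack([crop(s,320,180,100,75,4),crop(s,85,140,100,75,4)]),np.hstack([crop(d,190,245,100,75,4),crop(d,200,130,100,75,4)])]))
```

```text
(no output)
```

View pics/c1.png

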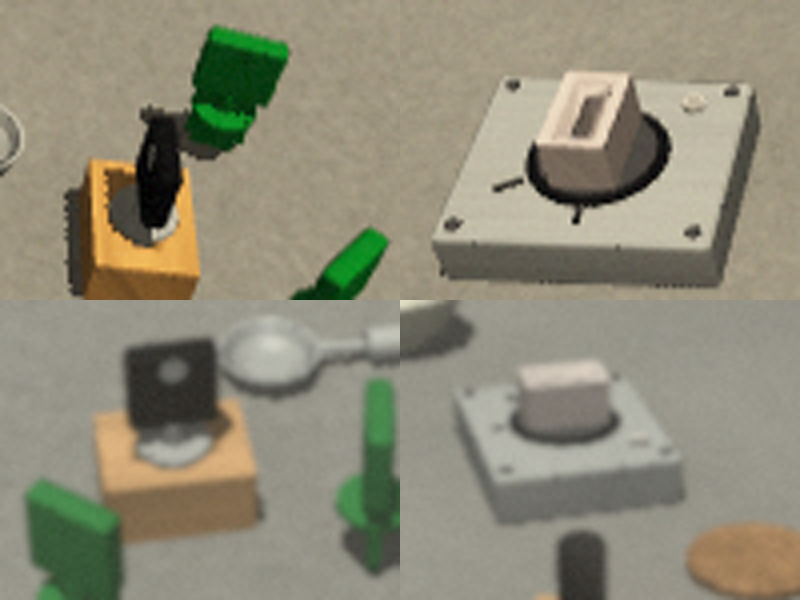

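```bash
cat >> h.py <<'E'
S=dict(fx=371.5351829,cx=254.4911,cy=187.73986,p=np.array([0.95365966,0.22757987,0.62335556]),a=[0.76174544,-0.01638666,2.00134572])
D=dict(fx=407.749231,cx=251.90786,cy=191.927468,p=np.array([0.35458327,0.77077198,0.52468931]),a=[1.05175878,-1.33624496e-03,-3.00297631])
def ray(c,u,v):
    d=np.array([(u-c['cx'])/c['fx'],-(v-c['cy'])/c['fx'],-1]); d=R.from_euler('xyz',c['a']).apply(d); return d/np.linalg.norm(d)
def plane(c,u,v,z):
    d=ray(c,u,v); return c['p']+d*(z-c['p'][2])/d[2]
def tri(a,b):
    d1=ray(S,*a);d2=ray(D,*b)
    t=np.linalg.lstsq(np.c_[d1,-d2],D['p']-S['p'],rcond=None)[0]
    P=S['p']+t[0]*d1;Q=D['p']+t[1]*d2
    return (P+Q)/2,np.linalg.norm(P-Q)
E
python3 - <<'E'
from h import *
np.set_printoptions(precision=4,suppress=True)
print('key',tri((360,222),(232.8,266)))
print('barreltop',tri((131.4,167.2),(240.6,148)))
c=[(567,72),(634,72),(607,148),(535,143)]
P=np.array([plane(S,85+(x-400)/4,140+y/4,.072) for x,y in c]);print(P,P.mean(0))
def edges(P):
    for i in range(len(P)-1):
        e=P[i+1]-P[i];print(np.linalg.norm(e),np.degrees(np.arctan2(e[1],e[0])))
edges(P)
print('keyway scene',plane(S,132.3,167.3,.072))
# block top corners scene
c=[(90,158),(187,163),(198,276),(92,268)]
P=np.array([plane(S,320+x/4,180+y/4,.032) for x,y in c]);print(P,P.mean(0));edges(P)
c=[(95,412),(240,400),(256,475),(103,492)]
P=np.array([plane(D,190+x/4,245+(y-300)/4,.032) for x,y in c]);print(P,P.mean(0));edges(P)
# handle top edge in side
P=np.array([plane(D,190+x/4,245+(y-300)/4,.086) for x,y in [(124,347),(213,340)]]);edges(P);print(P)
c=[(455,398),(612,372),(682,460),(498,490)]
P=np.array([plane(D,200+(x-400)/4,130+(y-300)/4,.036) for x,y in c]);print('box',P,P.mean(0));edges(P)
c=[(518,372),(605,361)]
P=np.array([plane(D,200+(x-400)/4,130+(y-300)/4,.072) for x,y in c]);edges(P);print(P)
E
```

```text
key (array([0.4619, 0.2344, 0.066 ]), np.float64(0.00015508779440344986))
barreltop (array([ 0.5286, -0.2498,  0.0714]), np.float64(0.002927708601380128))
[[ 0.5111 -0.2753  0.072 ]
 [ 0.4952 -0.2423  0.072 ]
 [ 0.5501 -0.2191  0.072 ]
 [ 0.5633 -0.2552  0.072 ]] [ 0.5299 -0.248   0.072 ]
0.03662635436203959 115.71937278535567
0.05958034303685532 22.89143442734322
0.03843091365313594 -69.94757301772599
keyway scene [ 0.5301 -0.2458  0.072 ]
[[0.4409 0.2007 0.032 ]
 [0.4227 0.2465 0.032 ]
 [0.4892 0.267  0.032 ]
 [0.5065 0.2197 0.032 ]] [0.4648 0.2335 0.032 ]
0.04927764945842042 111.62994523008476
0.06955327982961605 17.10667861997287
0.050328794513022045 -69.91396630258048
[[0.5006 0.2187 0.032 ]
 [0.4369 0.2014 0.032 ]
 [0.4231 0.2487 0.032 ]
 [0.4861 0.2679 0.032 ]] [0.4617 0.2342 0.032 ]
0.06597985742490332 -164.84366034337145
0.04921500892350736 106.21412122568364
0.0658368634213242 17.006804883812087
0.03795943190250598 -164.83446097018407
[[0.4814 0.2371 0.086 ]
 [0.4448 0.2272 0.086 ]]
box [[ 0.6109 -0.2762  0.036 ]
 [ 0.5053 -0.3382  0.036 ]
 [ 0.4393 -0.2003  0.036 ]
 [ 0.5524 -0.1408  0.036 ]] [ 0.527  -0.2389  0.036 ]
0.12237279411872957 -149.56331453953868
0.15285661524308586 115.59104980630805
0.12773822221086525 27.757064120903376
0.06298678979666589 -154.20798760691036
[[ 0.5584 -0.2473  0.072 ]
 [ 0.5017 -0.2747  0.072 ]]
```

Request:
send_rows --increments '[[[-0.0564,0,-0.0319],[0,0,0],85],[[-0.0564,0,-0.0319],[0,0,0],85],[[-0.0564,0,-0.0319],[0,0,0],85],[[-0.0564,0,-0.0319],[0,0,0],85],[[-0.0564,0,-0.0319],[0,0,0],85],[[-0.0564,0,-0.0319],[0,0,0],85],[[-0.0564,0,-0.0319],[0,0,0],85],[[-0.0564,0,-0.0319],[0,0,0],85],[[-0.0564,0,-0.0319],[0,0,0],85],[[-0.0564,0,-0.0319],[0,0,0],85],[[-0.0564,0,-0.0319],[0,0,0],85],[[-0.0564,0,-0.0319],[0,0,0],85]]'

```text
time: 1.15
tool_pos: [0.5303, -0.2454, 0.2391]
eef_rot: [-1.571, -0.0, -2.776]
contact_force: [0.9, -0.8, -0.6]
opening: 0.085
```

Request:
send_rows --increments '[[[0,0,0],[0,0,0],85],[[0,0,0],[0,0,0],85],[[0,0,0],[0,0,0],85]]'

```text
time: 1.4
tool_pos: [0.5293, -0.2471, 0.2389]
eef_rot: [-1.571, -0.001, -2.775]
contact_force: [-0.1, -0.9, -1.3]
opening: 0.0856
```

```bash
cat >> h.py <<'E'
W=np.array([[-6.94773523e-04,-9.61310862e-01,-2.75464961e-01,-7.00907236e-02],[-2.72786710e-04,2.75465199e-01,-9.61311006e-01,-1.33943827e-01],[9.99999721e-01,-5.92750254e-04,-4.53618754e-04,-3.18101448e-04],[0,0,0,1]])
def wplane(st,u,v,z):
    f=297.31864;x=u-260.45018567;y=v-196.575800528;r=np.hypot(x,y);t=r/f
    d=np.array([np.sin(t)*x/r,-np.sin(t)*y/r,-np.cos(t)])
    T=np.eye(4);T[:3,:3]=R.from_euler('xyz',st['eef_rot']).as_matrix();T[:3,3]=st['tool_pos'];T=T@W
    d=T[:3,:3]@d;p=T[:3,3]
    return p+d*(z-p[2])/d[2]
def plan(pos,yaw,st=None):
    """offset to target in present tool axes: shift (fraction), turn (fraction)"""
    st=st or arm.state();A=R.from_euler('xyz',st['eef_rot']);B=R.from_euler('xyz',[-np.pi/2,0,yaw])
    d=A.inv().apply(np.array(pos)-st['tool_pos'])/.6;t=(A.inv()*B).as_rotvec()/np.radians(30)
    print('shift',d.round(4),'turn',t.round(4),'tool',st['tool_pos'].round(4),st['eef_rot'].round(4),'rot deg yaw',np.degrees(st['eef_rot'][2]).round(2))
E
python3 - <<'E'
from h import *
import json
st=arm.state();f=arm.grab_frame('wrist');save('w1',f['frame'])
json.dump({k:np.array(v).tolist() for k,v in st.items()},open('st1.json','w'))
print(st['time'],st['tool_pos'],st['eef_rot'],st['qpos'],st['contact_force'])
E
```

```text
1.4 [ 0.52934647 -0.24712203  0.23890701] [-1.57114483e+00 -8.31470051e-04 -2.77513013e+00] [-5.28454762e-01 -1.96588741e-02  1.80016815e+00 -4.40231994e-04
  1.36187543e+00  6.75970665e-01] [-0.14278721 -0.93608399 -1.30191405]
```

View pics/w1.png

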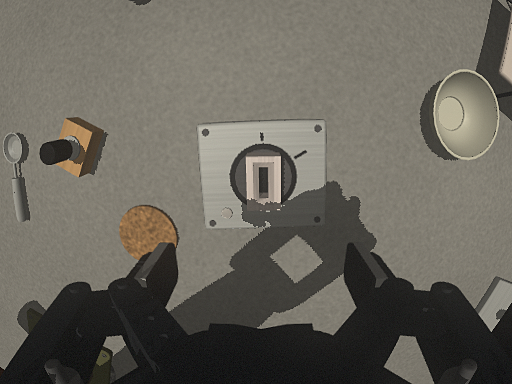

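Run:
```python
import cv2
i=cv2.imread('pics/w1.png')[110:235,190:335]
cv2.imwrite('pics/c2.png',cv2.resize(i,None,fx=4.8,fy=4.8,interpolation=cv2.INTER_CUBIC))
```

```text
(no output)
```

View pics/c2.png

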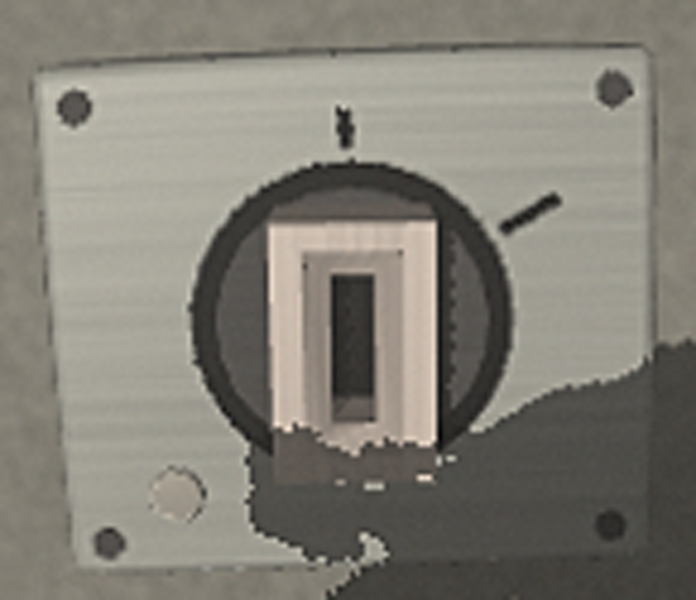

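Run:
```python
from h import *
import json
np.set_printoptions(precision=4,suppress=True)
st=json.load(open('st1.json'))
def pts(c,z): return np.array([wplane(st,190+x/4.8,110+y/4.8,z) for x,y in c])
def edges(P):
    print(P[:,:2].tolist(),'mean',P.mean(0))
    for i in range(4):
        e=P[(i+1)%4]-P[i];print(np.linalg.norm(e),np.degrees(np.arctan2(e[1],e[0])))
edges(pts([(268,222),(437,218),(439,485),(275,487)],.072))
edges(pts([(303,253),(402,250),(402,447),(307,450)],.072))
edges(pts([(330,273),(376,273),(376,422),(332,422)],.066))
edges(pts([(35,68),(648,46),(652,562),(78,570)],.036))
edges(pts([(74,107),(613,88),(610,525),(108,543)],.036))
print(plane(S,132.3,167.3,.072))
```

```text
[[0.548673626378869, -0.22345230578605813], [0.562401898389225, -0.2566536406459904], [0.5071171565026347, -0.2794974967090816], [0.4935688311979668, -0.24553893485777664]] mean [ 0.5279 -0.2513  0.072 ]
0.035927622922643794 -67.53561289918416
0.05981842897718185 -157.54940835113197
0.03656146935737139 111.75033897687645
0.05936630050526022 21.841474755466294
[[0.5450610905452363, -0.2327802867589243], [0.5532631910855422, -0.25224910668015693], [0.5123997538428987, -0.268484453897069], [0.5042220039745906, -0.24914626372588955]] mean [ 0.5287 -0.2507  0.072 ]
0.021126036126038205 -67.1545911893598
0.04397052424678559 -158.33170776487202
0.02099621851680236 112.92257009235487
0.04399632023258233 21.83809768298527
[[0.5420338942538961, -0.2400715157555134], [0.5456432795188164, -0.24943632017190642], [0.5141139599734968, -0.2617988271973888], [0.510575911528509, -0.25259910315933765]] mean [ 0.5281 -0.251   0.066 ]
0.010036295319883632 -68.92232709731155
0.03386634865092443 -158.59007352008442
0.009856607386691266 111.03584565314542
0.03386067222178573 21.714048518691968
[[0.5586845741555094, -0.158508014952015], [0.6158393721663584, -0.29226476894781717], [0.4967908015805096, -0.3462136768751174], [0.44177010602245526, -0.20878218742016386]] mean [ 0.5283 -0.2514  0.036 ]
0.14545631706857728 -66.86278685396364
0.13070213014745455 -155.62152519866117
0.14803611462578686 111.81869447190485
0.12726541272550101 23.268098206078648
[[0.5530175862195825, -0.17060495105553428], [0.6032149321840806, -0.28824697661206533], [0.5022070866229553, -0.33149011613527646], [0.4517952747619033, -0.21380158910850272]] mean [ 0.5276 -0.251   0.036 ]
0.12790394723746026 -66.892266057263
0.10987517454240538 -156.82342714409836
0.12803101252761287 113.18784313524212
0.11005410431199095 23.110374017505304
[ 0.5301 -0.2458  0.072 ]
```

Request:
send_rows --increments '[[[-0.0141,0,-0.0607],[0,0,0],85],[[-0.0141,0,-0.0607],[0,0,0],85],[[-0.0141,0,-0.0607],[0,0,0],85],[[-0.0141,0,-0.0607],[0,0,0],85],[[-0.0141,0,-0.0607],[0,0,0],85],[[-0.0141,0,-0.0607],[0,0,0],85],[[-0.0141,0,-0.0607],[0,0,0],85],[[-0.0141,0,-0.0607],[0,0,0],85],[[-0.0141,0,-0.0607],[0,0,0],85],[[-0.0141,0,-0.0607],[0,0,0],85],[[-0.0141,0,-0.0607],[0,0,0],85],[[-0.0141,0,-0.0607],[0,0,0],85]]'

```text
time: 2.45
tool_pos: [0.4678, 0.1974, 0.2395]
eef_rot: [-1.571, 0.001, -2.779]
contact_force: [1.0, -0.3, 0.2]
opening: 0.0851
```

Request:
send_rows --increments '[[[-0.0141,0,-0.0607],[0,0,0],85],[[0,0,0],[0,0.08,0],85],[[0,0,0],[0,0.08,0],85],[[0,0,0],[0,0,0],85],[[0,0,0],[0,0,0],85]]'

```text
time: 2.87
tool_pos: [0.4632, 0.2332, 0.2392]
eef_rot: [-1.571, -0.0, -2.86]
contact_force: [0.2, 0.9, -0.5]
opening: 0.0851
```

Run:
```python
from h import *
import json
st=arm.state();f=arm.grab_frame('wrist');save('w2',f['frame'])
json.dump({k:np.array(v).tolist() for k,v in st.items()},open('st2.json','w'))
print(st['time'],st['tool_pos'],st['eef_rot'],st['qpos'],st['contact_force'])
i=cv2.imread('pics/w2.png')[100:250,170:350]
cv2.imwrite('pics/c3.png',cv2.resize(i,None,fx=4,fy=4,interpolation=cv2.INTER_CUBIC))
```

```text
2.8667 [0.46317573 0.23319662 0.23924351] [-1.57063652e+00 -6.42723161e-05 -2.86033049e+00] [ 3.62955716e-01 -1.70902694e-01  1.93985426e+00 -1.57101755e-04
  1.37271819e+00  1.65252079e+00] [ 0.18386239  0.88974807 -0.48713858]
```

View pics/c3.png

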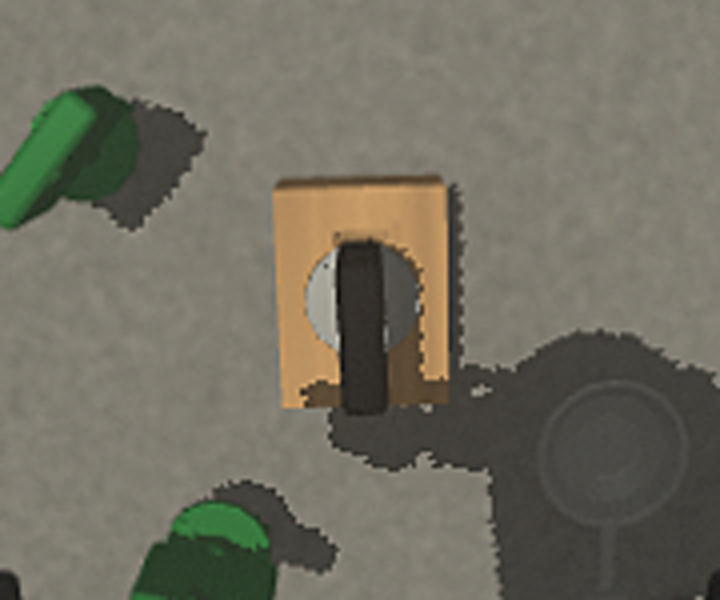

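View pics/w2.png

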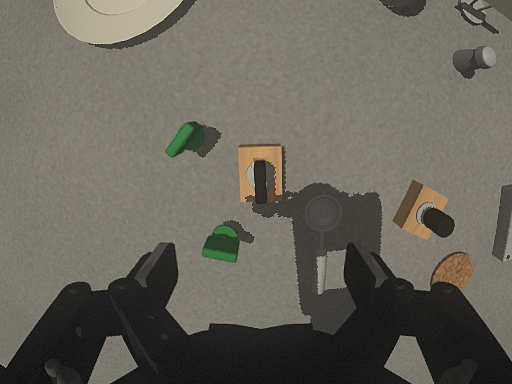

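Run:
```python
from h import *
import json
np.set_printoptions(precision=4,suppress=True)
st=json.load(open('st2.json'))
def pts(c,z): return np.array([wplane(st,170+x/4,100+y/4,z) for x,y in c])
def edges(P):
    print(P[:,:2].tolist(),'mean',P.mean(0))
    for i in range(len(P)):
        e=P[(i+1)%len(P)]-P[i];print(np.linalg.norm(e),np.degrees(np.arctan2(e[1],e[0])))
edges(pts([(273,187),(446,185),(449,405),(282,407)],.032))
P=pts([(341,413),(387,413)],.086);edges(P)
m=P.mean(0);print(m+.02*np.array([np.cos(.28),np.sin(.28),0]))
q=pts([(360,300),(364,400)],.086);edges(q)
```

```text
[[0.48674998377935685, 0.2667854274018172], [0.5011483072859567, 0.21912359990792526], [0.43821161009697585, 0.19884626379621498], [0.4236590590818381, 0.24685685751488487]] mean [0.4624 0.2329 0.032 ]
0.04978917070868143 -73.19077984220417
0.06612259986453 -162.14177507266885
0.05016765741259374 106.86264645731922
0.06616352981005721 17.52979633290885
[[0.44318952099753156, 0.23305719680083747], [0.44642456053351764, 0.22188250765655987]] mean [0.4448 0.2275 0.086 ]
0.011633535931548448 -73.85442600249722
0.011633535931548448 106.14557399750278
[0.464 0.233 0.086]
[[0.47253203355133816, 0.2365424741068652], [0.44810326439421727, 0.22842684664895765]] mean [0.4603 0.2325 0.086 ]
0.025741565056683013 -161.62268820386475
0.025741565056683013 18.377311796135253
```

Request:
send_rows --increments '[[[0,0.038,0],[0,-0.03,0],50],[[0,0.038,0],[0,0,0],50],[[0,0.038,0],[0,0,0],50],[[0,0.038,0],[0,0,0],50],[[0,0.038,0],[0,0,0],50],[[0,0.038,0],[0,0,0],50],[[0,0.038,0],[0,0,0],50],[[0,0.0405,0],[0,0,0],50],[[0,0,0],[0,0,0],50],[[0,0,0],[0,0,0],50],[[0,0,0],[0,0,0],50]]'

```text
time: 3.83
tool_pos: [0.464, 0.234, 0.0568]
eef_rot: [-1.571, 0.002, -2.845]
contact_force: [0.5, 0.6, 0.9]
opening: 0.05
```

Run:
```python
from h import *
plan([.463,.233,.055],np.radians(-163))
save('w3',arm.grab_frame('wrist')['frame']);save('d3',arm.grab_frame('side')['frame'])
a=cv2.imread('pics/w3.png')[100:330,130:390];b=cv2.imread('pics/d3.png')[180:330,160:330]
cv2.imwrite('pics/c4.png',np.hstack([cv2.resize(a,(390,345)),cv2.resize(b,(391,345))]))
```

```text
shift [0.0021 0.0029 0.0011] turn [ 0.0003  0.0004 -0.0035] tool [0.464  0.234  0.0568] [-1.5709e+00  1.8000e-03 -2.8447e+00] rot deg yaw -162.99
```

View pics/c4.png

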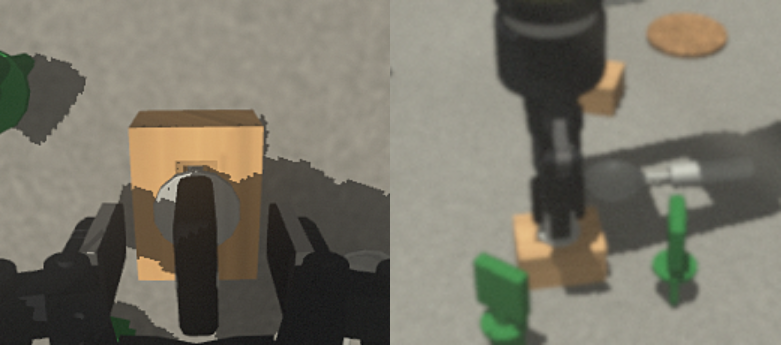

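Wrist view: the handle sits midway between the pads. Closing now.

Request:
send_rows --increments '[[[0,0,0],[0,0,0],20],[[0,0,0],[0,0,0],5],[[0,0,0],[0,0,0],5],[[0,0,0],[0,0,0],5],[[0,0,0],[0,0,0],5],[[0,0,0],[0,0,0],5],[[0,0,0],[0,0,0],5],[[0,0,0],[0,0,0],5]]' --grip_force 80

```text
time: 4.6
tool_pos: [0.4635, 0.2345, 0.0564]
eef_rot: [-1.571, 0.001, -2.844]
contact_force: [-1.2, -1.1, 5.6]
opening: 0.0107
```

Request:
send_rows --increments '[[[0,-0.008,0],[0,0,0],5],[[0,-0.01,0],[0,0,0],5],[[0,-0.01,0],[0,0,0],5],[[0,-0.015,0],[0,0,0],5],[[0,-0.02,0],[0,0,0],5],[[0,-0.025,0],[0,0,0],5],[[0,-0.03,0],[0,0,0],5],[[0,-0.03,0],[0,0,0],5],[[0,-0.03,0],[0,0,0],5],[[0,-0.03,0],[0,0,0],5],[[0,-0.03,0],[0,0,0],5]]'

```text
time: 5.52
tool_pos: [0.4628, 0.2342, 0.2003]
eef_rot: [-1.571, 0.001, -2.844]
contact_force: [0.5, 0.1, -0.6]
opening: 0.0113
```

Run:
```python
from h import *
st=arm.state();print(st['tool_pos'],st['eef_rot'],st['opening'],st['contact_force'])
save('w4',arm.grab_frame('wrist')['frame']);save('d4',arm.grab_frame('side')['frame'])
save('s4',arm.grab_frame('scene')['frame'])
a=cv2.imread('pics/w4.png')[100:330,130:390];b=cv2.imread('pics/d4.png')[130:280,160:330];c=cv2.imread('pics/s4.png')[80:260,280:460]
cv2.imwrite('pics/c5.png',np.hstack([cv2.resize(a,(270,300)),cv2.resize(b,(270,300)),cv2.resize(c,(250,300))]))
```

```text
[0.46284784 0.2342092  0.20030394] [-1.57086620e+00  1.09856813e-03 -2.84384803e+00] 0.01126327574984358 [ 0.53548757  0.14122488 -0.64326216]
```

View pics/c5.png

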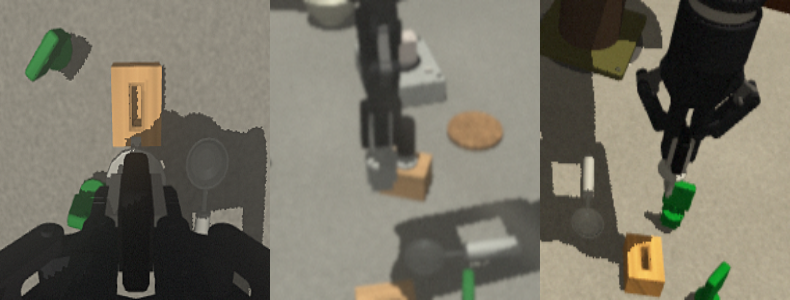

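Request:
send_rows --increments '[[[0.0101,0,0.0619],[0,0,0],5],[[0.0101,0,0.0619],[0,0,0],5],[[0.0101,0,0.0619],[0,0,0],5],[[0.0101,0,0.0619],[0,0,0],5],[[0.0101,0,0.0619],[0,0,0],5],[[0.0101,0,0.0619],[0,0,0],5],[[0.0101,0,0.0619],[0,0,0],5],[[0.0101,0,0.0619],[0,0,0],5],[[0.0101,0,0.0619],[0,0,0],5],[[0.0101,0,0.0619],[0,0,0],5],[[0.0101,0,0.0619],[0,0,0],5],[[0.0101,0,0.0619],[0,0,0],5]]'

```text
time: 6.67
tool_pos: [0.5231, -0.2147, 0.1965]
eef_rot: [-1.573, -0.002, -2.844]
contact_force: [0.6, 0.6, -1.3]
opening: 0.011
```

Request:
send_rows --increments '[[[0.0101,0,0.0619],[0,0,0],5],[[0,0,0],[0,-0.0785,0],5],[[0,0,0],[0,-0.0785,0],5],[[0,0,0],[0,0,0],5],[[0,0,0],[0,0,0],5],[[0,0,0],[0,0,0],5]]'

```text
time: 7.17
tool_pos: [0.5288, -0.2499, 0.1973]
eef_rot: [-1.572, -0.001, -2.762]
contact_force: [0.2, 1.0, -0.8]
opening: 0.0109
```

Run:
```python
from h import *
import json
st=arm.state();f=arm.grab_frame('wrist');save('w5',f['frame'])
json.dump({k:np.array(v).tolist() for k,v in st.items()},open('st5.json','w'))
plan([.5282,-.2508,.2],np.radians(-158.2),st)
print(st['opening'],st['contact_force'],st['qpos'])
save('d5',arm.grab_frame('side')['frame'])
save('s5',arm.grab_frame('scene')['frame'])
a=cv2.imread('pics/w5.png')[100:300,160:360]
cv2.imwrite('pics/c6.png',cv2.resize(a,(600,600),interpolation=cv2.INTER_CUBIC))
b=cv2.imread('pics/d5.png')[60:210,160:330];c=cv2.imread('pics/s5.png')[50:230,60:240]
cv2.imwrite('pics/c7.png',np.hstack([cv2.resize(b,(400,400)),cv2.resize(c,(400,400))]))
```

```text
shift [ 0.0014 -0.0045  0.001 ] turn [ 0.0023 -0.0019  0.0017] tool [ 0.5288 -0.2499  0.1973] [-1.5720e+00 -9.0000e-04 -2.7621e+00] rot deg yaw -158.26
0.010932987943643403 [ 0.21751779  0.997014   -0.76321449] [-5.33298999e-01  1.21834035e-02  1.83966811e+00  2.71458729e-05
  1.29125890e+00  6.57977847e-01]
```

View pics/c6.png

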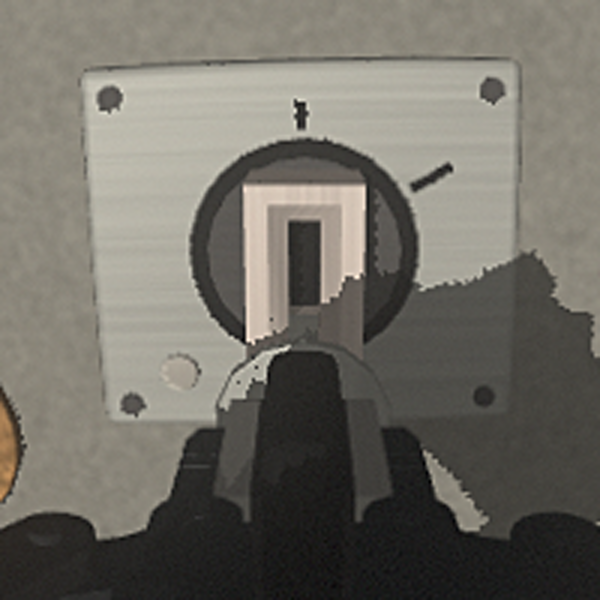

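View pics/c7.png

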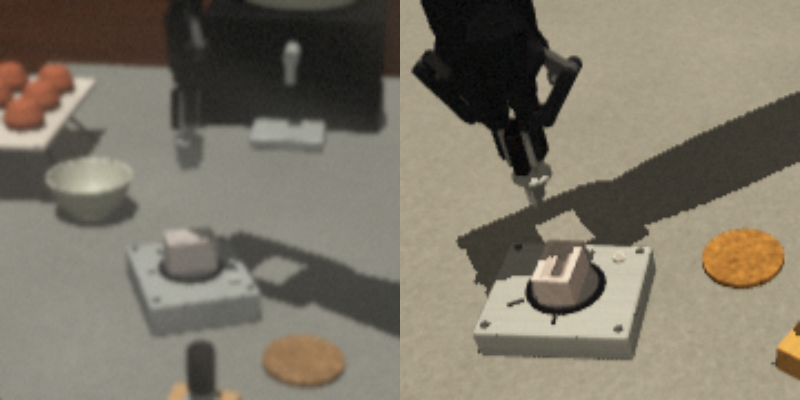

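Run:
```python
from h import *
import json
np.set_printoptions(precision=4,suppress=True)
st=json.load(open('st5.json'));A=R.from_euler('xyz',st['eef_rot'])
zt=st['tool_pos'][2]
def tl(x,y,z):
    p=wplane(st,160+x/3,100+y/3,z);return p,A.inv().apply(p-st['tool_pos'])
for n,x,y,z in [('hL',272,352,zt-.0105),('hR',340,352,zt-.0105),('shL',216,405,zt+.0095-.03),('shR',393,405,zt+.0095-.03),('shOuter',304,344,zt-.0205),
  ('slotL',288,260,.066),('slotR',321,260,.066),('slotTop',304,219,.066),('bevTop',303,205,.072),('bevL',268,270,.072),('bevR',341,270,.072),('topL',243,184,.072),('topR',366,184,.072)]:
    print(n,*tl(x,y,z))
```

```text
hL [ 0.5431 -0.2385  0.1868] [-0.0175  0.0105 -0.0053]
hR [ 0.5474 -0.2494  0.1868] [-0.0176  0.0105  0.0064]
shL [ 0.5256 -0.2335  0.1768] [-0.0032  0.0205 -0.0163]
shR [ 0.5381 -0.2646  0.1768] [-0.0032  0.0205  0.0171]
shOuter [ 0.5432 -0.2444  0.1768] [-0.0155  0.0205  0.0002]
slotL [ 0.5303 -0.2445  0.066 ] [-0.0036  0.1313 -0.0043]
slotR [ 0.5341 -0.2539  0.066 ] [-0.0036  0.1313  0.0058]
slotTop [ 0.544  -0.2443  0.066 ] [-0.0164  0.1313  0.0006]
bevTop [ 0.549 -0.242  0.072] [-0.0218  0.1253  0.0003]
bevL [ 0.5266 -0.2396  0.072 ] [-0.002   0.1253 -0.0102]
bevR [ 0.5348 -0.26    0.072 ] [-0.002   0.1253  0.0117]
topL [ 0.5483 -0.2232  0.072 ] [-0.0281  0.1253 -0.0174]
topR [ 0.5618 -0.2568  0.072 ] [-0.0282  0.1252  0.0188]
```

Lateral offsets agree within about 0.3 mm, so I only need a roughly 1 mm correction along the slot. Descending into the bevel.

Request:
send_rows --increments '[[[-0.0017,0.02,0.0003],[0,0,0],5],[[0,0.03,0],[0,0,0],5],[[0,0.03,0],[0,0,0],5],[[0,0.02,0],[0,0,0],5],[[0,0.015,0],[0,0,0],5],[[0,0.01,0],[0,0,0],5],[[0,0.006,0],[0,0,0],5],[[0,0,0],[0,0,0],5],[[0,0,0],[0,0,0],5]]'

```text
time: 8.07
tool_pos: [0.5306, -0.2505, 0.1202]
eef_rot: [-1.57, 0.001, -2.762]
contact_force: [0.7, -0.5, -0.9]
opening: 0.0108
```

Run:
```python
from h import *
for i in range(3):
    st=arm.state();f=arm.grab_frame('wrist');print(st['tool_pos'],st['contact_force'])
save('w6',f['frame'])
save('s6',arm.grab_frame('scene')['frame'])
a=cv2.imread('pics/w6.png')[90:240,180:340]
c=cv2.imread('pics/s6.png')[80:230,60:220]
cv2.imwrite('pics/c8.png',np.hstack([cv2.resize(a,(400,400),interpolation=cv2.INTER_CUBIC),cv2.resize(c,(400,400),interpolation=cv2.INTER_CUBIC)]))
```

```text
[ 0.53062022 -0.25048915  0.12019675] [ 0.6935506  -0.49516252 -0.87699725]
[ 0.53078857 -0.25060122  0.12056678] [ 0.31833419 -0.25467946 -1.35573992]
[ 0.5308522  -0.25065112  0.12073477] [-0.31979376  0.64246503 -1.01266392]
```

View pics/c8.png

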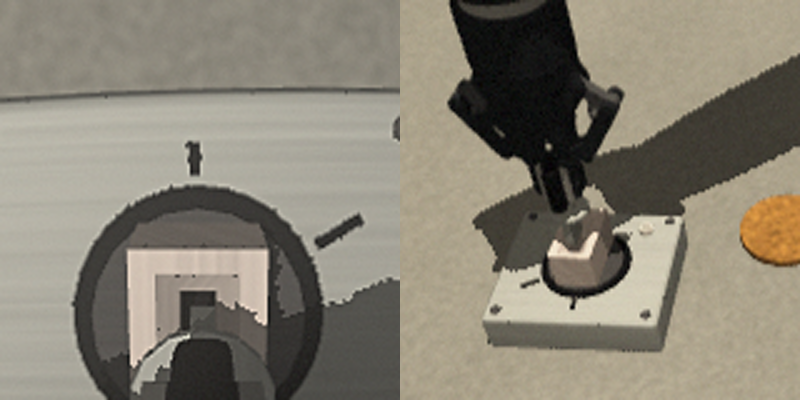

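Request:
send_rows --increments '[[[0.0007,0,-0.0018],[0,0,0],5],[[0,0.006,0],[0,0,0],5],[[0,0.006,0],[0,0,0],5],[[0,0.006,0],[0,0,0],5],[[0,0,0],[0,0,0],5]]'

```text
time: 8.68
tool_pos: [0.5287, -0.249, 0.1075]
eef_rot: [-1.572, -0.001, -2.762]
contact_force: [-0.1, 0.5, -1.6]
opening: 0.0108
```

Request:
send_rows --increments '[[[0,0.005,0],[0,0,0],5],[[0,0.005,0],[0,0,0],5],[[0,0.004,0],[0,0,0],5],[[0,0.003,0],[0,0,0],5],[[0,0,0],[0,0,0],5],[[0,0,0],[0,0,0],5]]'

```text
time: 9.18
tool_pos: [0.5294, -0.2494, 0.0985]
eef_rot: [-1.571, -0.0, -2.762]
contact_force: [-0.7, -0.3, -1.5]
opening: 0.0111
```

Request:
send_rows --increments '[[[0,0.003,0],[0,0,0],5],[[0,0.002,0],[0,0,0],5],[[0,0,0],[0,0,0],5],[[0,0,0],[0,0,0],5]]'

```text
time: 9.52
tool_pos: [0.5297, -0.2496, 0.0964]
eef_rot: [-1.57, 0.0, -2.762]
contact_force: [-1.1, 0.7, 3.5]
opening: 0.0111
```

Request:
send_rows --increments '[[[0,0.003,0],[0,0,0],5],[[0,0.002,0],[0,0,0],5],[[0,0,0],[0,0,0],5],[[0,0,0],[0,0,0],5]]'

```text
time: 9.85
tool_pos: [0.5299, -0.2497, 0.0963]
eef_rot: [-1.571, -0.0, -2.761]
contact_force: [-8.9, 4.3, 19.1]
opening: 0.0107
```

Run:
```python
from h import *
f=arm.grab_frame('wrist');save('w7',f['frame'])
save('s7',arm.grab_frame('scene')['frame']);save('d7',arm.grab_frame('side')['frame'])
st=arm.state();print(st['tool_pos'],st['contact_force'],st['torque'],st['qpos'])
a=cv2.imread('pics/w7.png')[90:240,180:340]
c=cv2.imread('pics/s7.png')[120:210,80:180];d=cv2.imread('pics/d7.png')[110:200,190:290]
cv2.imwrite('pics/c9.png',np.hstack([cv2.resize(i,(266,266),interpolation=cv2.INTER_CUBIC) for i in (a,c,d)]))
```

```text
[ 0.52988117 -0.24969006  0.09628233] [-8.82253352  4.71075128 18.11486372] [0.82111178 1.48234946 0.08553241] [-5.31920463e-01  1.15004848e-01  1.91325261e+00 -1.72639373e-04
  1.11309470e+00  6.58849975e-01]
```

View pics/c9.png

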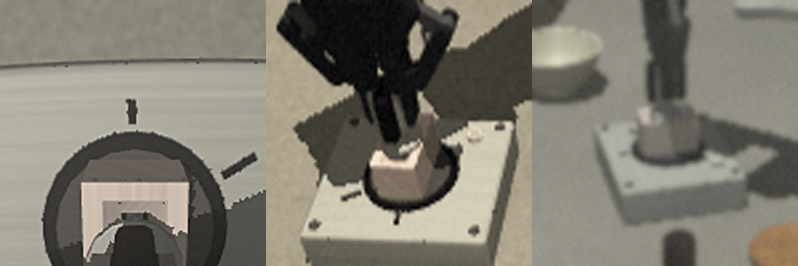

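Request:
send_rows --increments '[[[0,-0.002,0],[0,0.05,0],5],[[0,0,0.0003],[0,0.15,0],5],[[0,0,0.0003],[0,0.15,0],5],[[0,0,0.0003],[0,0.15,0],5],[[0,0,0.0003],[0,0.15,0],5],[[0,0,0.0003],[0,0.15,0],5],[[0,0,0],[0,0,0],5]]'

```text
time: 10.58
tool_pos: [0.5305, -0.2508, 0.0963]
eef_rot: [-1.57, 0.002, 3.1]
contact_force: [-2.9, 2.4, 10.4]
opening: 0.0107
```

Request:
send_rows --increments '[[[0,0,0.0003],[0,0.15,0],5],[[0,0,0.0003],[0,0.15,0],5],[[0,0,0.0003],[0,0.15,0],5],[[0,0,0.0003],[0,0.15,0],5],[[0,0,0.0003],[0,0.15,0],5],[[0,0,0.0003],[0,0.15,0],5],[[0,0,0.0003],[0,0.15,0],5],[[0,0,0],[0,0,0],5],[[0,0,0],[0,0,0],5]]'

```text
time: 11.33
tool_pos: [0.5306, -0.2524, 0.0963]
eef_rot: [-1.571, 0.004, 2.553]
contact_force: [-2.1, 0.2, 8.9]
opening: 0.0112
```

Run:
```python
from h import *
f=arm.grab_frame('wrist');save('w8',f['frame'])
save('s8',arm.grab_frame('scene')['frame']);save('d8',arm.grab_frame('side')['frame'])
st=arm.state();print(st['tool_pos'],np.degrees(st['eef_rot']),st['contact_force'],st['torque'],st['qpos'])
a=cv2.imread('pics/w8.png')[90:240,180:340]
c=cv2.imread('pics/s8.png')[120:210,80:180];d=cv2.imread('pics/d8.png')[110:200,190:290]
cv2.imwrite('pics/c10.png',np.hstack([cv2.resize(i,(266,266),interpolation=cv2.INTER_CUBIC) for i in (a,c,d)]))
```

```text
[ 0.53061001 -0.25241788  0.09633689] [-90.00354463   0.21879316 146.25920184] [-2.22683949  0.71349135  9.08094391] [ 0.07779986  0.33101621 -0.02856688] [-5.35311453e-01  1.16768741e-01  1.91121605e+00 -1.59350993e-04
  1.10979137e+00  1.62444339e+00]
```

View pics/c10.png

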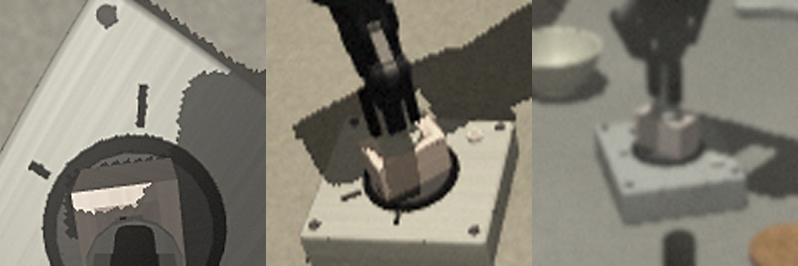

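Request:
send_rows --increments '[[[0,0,0.0002],[0,0.13,0],5],[[0,0,0.0002],[0,0.13,0],5],[[0,0,0],[0,0,0],5],[[0,0,0],[0,0,0],5]]'

```text
time: 11.82
tool_pos: [0.5304, -0.2527, 0.0963]
eef_rot: [-1.571, 0.004, 2.416]
contact_force: [-1.9, 0.3, 9.2]
opening: 0.0111
```

Run:
```python
from h import *
st=arm.state();print(np.degrees(st['eef_rot']),st['contact_force'],st['torque'])
```

```text
[-90.01827804   0.22167573 138.45410793] [-1.85514629  0.30717049  9.17772856] [0.0962188  0.35731826 0.03230814]
```

Request:
send_rows --increments '[[[0,0,0.0001],[0,0.1,0],5],[[0,0,0],[0,0,0],5],[[0,0,0],[0,0,0],5]]'

```text
time: 12.07
tool_pos: [0.5304, -0.2528, 0.0963]
eef_rot: [-1.571, 0.004, 2.364]
contact_force: [-2.0, -0.3, 9.1]
opening: 0.0112
```

Run:
```python
from h import *
st=arm.state();print(np.degrees(st['eef_rot']),st['contact_force'],st['torque'])
f=arm.grab_frame('wrist');save('w9',f['frame'])
a=cv2.imread('pics/w9.png')[60:260,160:360]
cv2.imwrite('pics/c11.png',cv2.resize(a,(600,600),interpolation=cv2.INTER_CUBIC))
```

```text
[-90.0280974    0.21789023 135.4556478 ] [-1.99799626 -0.27023225  9.07743061] [ 0.06124477  0.39474115 -0.01568399]
```

View pics/c11.png

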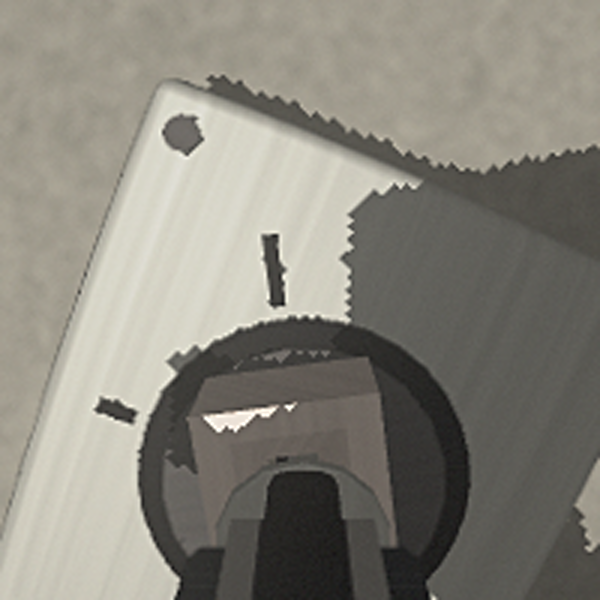

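```bash
cat > bm.py <<'E'
from h import *
def ang(st,a,b,z,ox=160,oy=60,k=3):
    P=wplane(st,ox+a[0]/k,oy+a[1]/k,z);Q=wplane(st,ox+b[0]/k,oy+b[1]/k,z);e=Q-P
    return np.linalg.norm(e),np.degrees(np.arctan2(e[1],e[0])),P,Q
E
python3 - <<'E'
from bm import *
st=arm.state()
print('front edge',ang(st,(188,416),(382,395),.072)[:2])
print('box left edge',ang(st,(160,85),(20,470),.036)[:2])
r=ang(st,(268,235),(279,305),.036);print('on mark',r)
r2=ang(st,(97,405),(135,417),.036);print('off mark',r2)
E
```

```text
front edge (np.float64(0.03618277133601494), np.float64(-128.0956910950358))
box left edge (np.float64(0.09528675498274917), np.float64(112.72424741426683))
on mark (np.float64(0.015678037263756515), np.float64(144.038289792153), array([ 0.57421298, -0.28536004,  0.036     ]), array([ 0.56152302, -0.2761532 ,  0.036     ]))
off mark (np.float64(0.009289327374656611), np.float64(-152.4823556695343), array([ 0.57476151, -0.23007653,  0.036     ]), array([ 0.56652309, -0.2343684 ,  0.036     ]))
```

Request:
send_rows --increments '[[[0,0,0],[0,0.07,0],5],[[0,0,0],[0,0,0],5],[[0,0,0],[0,0,0],5]]'

```text
time: 12.37
tool_pos: [0.5304, -0.2528, 0.0963]
eef_rot: [-1.571, 0.004, 2.329]
contact_force: [-2.6, 0.4, 8.9]
opening: 0.011
```

Run:
```python
from h import *
st=arm.state();print(np.degrees(st['eef_rot']),st['contact_force'],st['torque'],st['effort'])
```

```text
[-90.01800618   0.22741845 133.44226289] [-2.60396389  0.42433887  8.87753681] [0.0250838  0.32673422 0.31346456] [ 1.91120838e-02 -3.33574426e+01 -2.91819531e+01  3.33834803e-01
 -5.21691889e-01  3.66954748e-01]
```

The moment jumped from about 0.02 to 0.31 N·m, so the on stop is reached. I'll ease off 2° inside the play and release.

Request:
send_rows --increments '[[[0,-0.0015,0],[0,-0.07,0],5],[[0,0,0],[0,0,0],5],[[0,0,0],[0,0,0],14],[[0,0,0],[0,0,0],20],[[0,0,0],[0,0,0],35],[[0,0,0],[0,0,0],50],[[0,0,0],[0,0,0],50],[[0,0,0],[0,0,0],50],[[0,0,0],[0,0,0],50]]'

```text
time: 13.12
tool_pos: [0.529, -0.2517, 0.0945]
eef_rot: [-1.571, -0.0, 2.364]
contact_force: [-0.5, -0.1, -0.8]
opening: 0.0501
```

Run:
```python
from h import *
st=arm.state();print(np.degrees(st['eef_rot']),st['contact_force'],st['torque'])
f=arm.grab_frame('wrist');save('w10',f['frame'])
a=cv2.imread('pics/w10.png')[60:310,130:380]
cv2.imwrite('pics/c12.png',cv2.resize(a,(500,500),interpolation=cv2.INTER_CUBIC))
```

```text
[-8.99948449e+01 -1.98330961e-02  1.35465456e+02] [-0.48568941 -0.11906256 -0.75706754] [-0.01618701 -0.00117839  0.03689413]
```

View pics/c12.png

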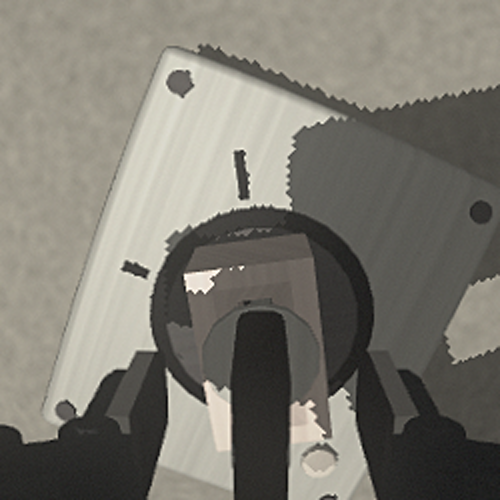

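Released, and the fingers are clear on both sides. Retreating straight up.

Request:
send_rows --increments '[[[0,-0.01,0],[0,0,0],50],[[0,-0.02,0],[0,0,0],50],[[0,-0.03,0],[0,0,0],50],[[0,-0.04,0],[0,0,0],50],[[0,-0.05,0],[0,0,0],50],[[0,-0.05,0],[0,0,0],50],[[0,-0.05,0],[0,0,0],50],[[0,0,0],[0,0,0],50],[[0,0,0],[0,0,0],50]]'

```text
time: 13.92
tool_pos: [0.5304, -0.2525, 0.2492]
eef_rot: [-1.572, 0.007, 2.364]
contact_force: [-0.7, 0.2, -0.2]
opening: 0.0501
```

Run:
```python
from h import *
st=arm.state();print(st['tool_pos'],np.degrees(st['eef_rot']),st['contact_force'])
f=arm.grab_frame('wrist');save('w11',f['frame'])
save('s11',arm.grab_frame('scene')['frame']);save('d11',arm.grab_frame('side')['frame'])
import json;json.dump({k:np.array(v).tolist() for k,v in st.items()},open('st11.json','w'))
a=cv2.imread('pics/w11.png')[90:240,180:330];cv2.imwrite('pics/c13.png',cv2.resize(a,(600,600),interpolation=cv2.INTER_CUBIC))
c=cv2.imread('pics/s11.png')[120:210,80:180];d=cv2.imread('pics/d11.png')[110:200,190:290]
cv2.imwrite('pics/c14.png',np.hstack([cv2.resize(i,(400,400),interpolation=cv2.INTER_CUBIC) for i in (c,d)]))
```

```text
[ 0.53044945 -0.25251358  0.24920753] [-90.09683506   0.39816961 135.47261252] [-0.71480676  0.15901908 -0.20142029]
```

View pics/c13.png

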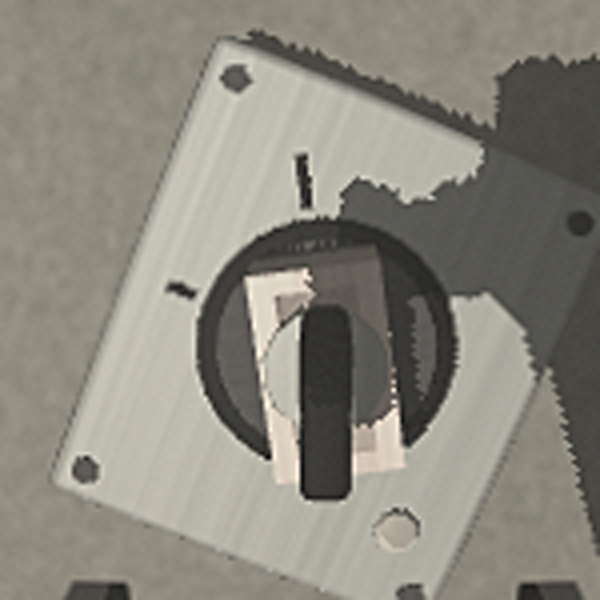

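View pics/c14.png

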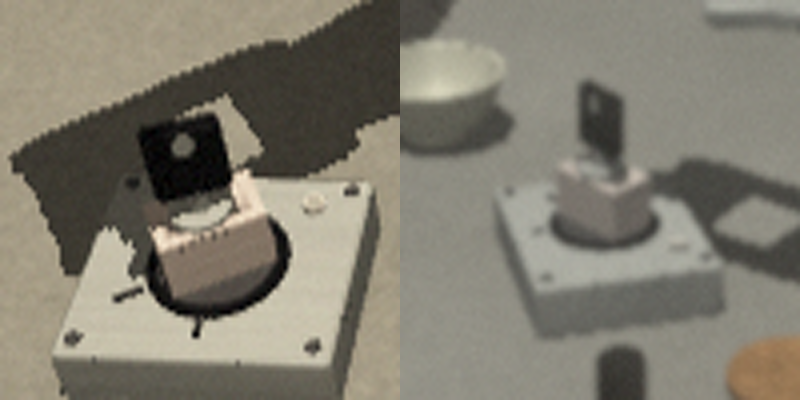

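Run:
```python
from bm import *
import json
st=json.load(open('st11.json'))
k=dict(ox=180,oy=90,k=4)
for n,a,b,z in [('barrel left',(277,485),(246,275),.072),('barrel bottom',(277,485),(405,465),.072),('screws L',(85,468),(236,77),.036),('screws R',(412,595),(580,222),.036),('screws top',(236,77),(580,222),.036),('handle',(326,495),(326,340),.126)]:
    r=ang(st,a,b,z,**k);print(n,r[0].round(4),r[1].round(2))
P=ang(st,(326,499),(326,499.1),.126,**k)[2];print(P, P+.02*np.array([np.cos(np.radians(-43)),np.sin(np.radians(-43)),0]))
d=ang(st,(277,485),(300,480),.126,**k)
# handle top centre triangulated from scene/side crops
print(tri((80+183/4,120+157/4.444),(190+(601-400)/4,110+121/4.444)))
```

```text
barrel left 0.0589 -37.0
barrel bottom 0.0357 -125.15
screws L 0.1279 -66.94
screws R 0.1281 -66.43
screws top 0.1096 -156.85
handle 0.0361 -44.43
[ 0.51577466 -0.23887743  0.126     ] [ 0.53040173 -0.2525174   0.126     ]
(array([ 0.52933218, -0.25507944,  0.10219283]), np.float64(0.00029160539435587105))
```

Run:
```python
from h import *
print(arm.close_job())
```

```text
the job is handed in; nothing more can be done
None
```

I took the flat-handled key from its block, pushed it fully home in the keyway, turned it clockwise to the on stop and let go. The job was handed in at about 14 s of the 48 s allowed. I left the round-handled key untouched.

**Seating:** the key stopped at the predicted height (tool at 96.3 mm against 96.5 mm) with about 19 N pushing back. After release, the scene and side cameras put the handle centre at 102 mm against the nominal 106 mm. That is slightly outside my measuring error, but on the low side, so the key is not standing proud.

**Turn:** the moment jumped from about 0.02 to 0.31 N·m at the stop. After release, the barrel's long edge read about 60° from off. Its short, partly shaded edge read about 58°, so those two differ by about 2°.

**Release:** the key stands in the switch and the gripper is about 150 mm above where it let go, with the force reading near zero.

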